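# Hold the biscuit case open, ease its lid shut and lock it

### The arm

A 6-joint arm with a two-finger parallel gripper is mounted at the origin on a cart in front of the work surface, level with it; the furniture and walls round the work are solid. World frame = base frame: x ahead of the robot, y to its left, z up, the work surface at z = 0. Lengths are in m, angles in rad, forces in N, time in s.
With the tool pointing down it reaches from about 0.35 to 0.775 m from the base axis. Payload 5.5 kg.
Tool frame: the origin (TCP) lies at the very end of the fingers, on their centre line; the grasp point (between the pads) lies 19 mm behind it; z points along the fingers, y is the line along which they close (so a half turn about z gives the same grasp; the last joint's range is limited). The gripper opens to 85 mm and grips with 20 to 120 N. Pads are 22 mm wide; open, the fingers measure 114 mm over their backs; the gripper's body (76 mm by 85 mm) begins 54 mm behind the grasp point. The pads swing forward as they close: fully open they stand 13 mm farther back than shut.
Start: joints at [-1.301, 0.313, 0.046, 1.304, 0, 1.431], TCP at [0.229, -0.527, 0.211] pointing down, gripper open.
Joint ranges: [-2.76, 2.76], [-0.86, 1.69], [-1.03, 1.26], [-2.2, 2.34], [-1.47, 1.5], [-3.14, 3.14]. Speed limits (rad/s): [2.57, 2.57, 3.14, 3.14, 3.14, 3.14].

### API

Orientations are given as a unit quaternion [w, x, y, z].
In Python, from workcell import env gives the robot as it stands. The module is installed in compiled form; this text tells all that it offers.
- The arm moves only by the tool jog_arm, never from a script. Its argument "rows" is a list of rows, each a list of 6 numbers: the shift along the world's x, y, z in units of 40 mm (1.0 is 40 mm), then the turn, a rotation vector about the world's x, y, z in units of 6 degrees (1.0 is 6 degrees). In form: [[x, y, z, wx, wy, wz], ...]. A call has 1 to 12 rows; each row is the pose to reach, as a shift and turn from the pose commanded when the call began; what a row does not reach only later rows make up. A row lasts 1/12 s, in which the tool goes at most 41.7 mm and 7.16 degrees, less where a joint would pass 70% of its speed; a pose out of reach is approached as far as the arm can. A call with a gripper value outside its range is refused whole. "jaw" is the gripper command: -1 is fully open, 1 is shut, values between are in proportion, set as the call begins (left out, the last holds). The fingers move at their own pace and stop on an object; "force" is the grip in N (left out, the last holds). Time passes only in rows, so rows that repeat a pose let the fingers close. It gives the time, the measured TCP pose, the force, the opening and the grip force at its end, in the units of the state.
- env.get_state(): the state, without advancing time (a new reading comes with each control period).
- env.read_camera(name): name is "side" or "top"; returns a dict with "pixels" (480x640x3 uint8, red, green, blue), "mtx" (3x3 intrinsics, pixels), "cam_to_world" (4x4, takes a point from camera to world coordinates). Camera axes: x right, y up, looking along -z (the intrinsics and any distortion apply to the point x, -y, -z); pixel columns grow to the right and rows downward; lengths in m; the calibration is good to about 2 mm. A picture is of the moment at which its call begins. There is no depth.
- env.hand_in(): hands the job in; it is judged then, once.
The state is a dict: "clock": time; "joint_pos": joint angles; "qvel": joint speeds; "tau": joint torques, N m; "tcp_pos": TCP position; "orientation": TCP orientation; "wrist_force": force on the tool from outside, world axes, zero at the start; "ft_torque": the same for the moment, N m; "finger_gap": finger opening in m; "grip_force": force on a finger pad.
Only numpy, scipy, OpenCV 4.12 (cv2) and the standard library are available. Lean on these libraries where they do the work, as an engineer would, in place of code of your own. Each camera call takes 0.05 s, during which the arm holds its last target. There are 200 camera calls.

### The job

A guest wants a biscuit: with your fingertips press the lever bar on the right side of the biscuit case right down, so that the lid stands wide open, and keep it down for about two seconds. Then let the lever come up slowly under your fingers so that the lid settles shut without slamming, and push the brass catch on the front all the way across, to the right, to lock it. Do not touch the lid itself, grasp or lift anything, or disturb the things standing round the case.

Things in the scene. Friction and masses are not known exactly. Their poses are not given: they have to be found in the camera images.
- biscuit_case: the biscuit keeper: an oak tray 172 x 170 mm on rubber feet with an oak back 139 high, an oak front 69 high, clear sides and a bowl of biscuits inside; it is fixed to the worktop. Origin: centre of its underside on the worktop; its x points to its back (away from the robot), y to its left, z up. Lid, lever and catch are parts of it and turn with it.
- lid (a joint): angle of the clear, steel-framed lid, hinged along the top of the back (case frame x +78, z 143 mm), rad: 0 shut (it slopes down to the front), about 1.13 with the lever right down, when its front edge is 255 mm high. It weighs 0.55 kg, 168 mm wide, 172 long, and drops at once if the lever is let go; eased means well under 1.5 rad/s.
- lid_front (a point): middle of the lid's front edge, case frame [-80, 0, 75] mm when shut; only its height matters, the lid itself is not to be touched.
- lever (a joint): angle of the lever on the case's right side, rad: 0 up (lid shut), 0.6 right down against its stop (lid fully open). A link rod ties it to the lid: pressing it raises the lid, the lid's weight lifts it again; 10 mm of the bar's height turns the lid about 0.17 rad. It takes about 4 to 9 N at the bar, and more once it is on its stop.
- lever_bar (a point): middle of the lever's pale wooden hand bar, a round bar 22 mm thick and 70 long, lying level along the case's y, out to the right of the case. Case frame [-110, -179, 96] mm with the lever up, 28 mm high with it fully down; it hardly shifts sideways (5 mm). The point is on the bar's axis, its top is 11 mm higher. Free space all round it and below.
- catch (a joint): travel of the brass catch on the case's front face, m: 0 to 0.004 at the start (open), 0.034 fully across against its stop, when its tongue lies over the tab of the shut lid and locks it. It slides to the case's right (case -y), stays where it is left and takes about 2 N.
- catch_knob (a point): middle of the catch's upright knob, a black round head 17 mm thick and 20 tall (89 to 109 mm over the worktop) on a 10 mm brass stem, in front of the case's left half: case frame [-111, +52 - travel, 99] mm. Free of other parts on its left side (case +y); its axis stands 31 mm in front of the lid's front edge.
- blue_mug: navy mug, 81 mm across (111 over the handle), 81 tall, on the left; loose bystander (sizes in mm), origin at the centre of its underside.
- teapot: white teapot with lid, 176 long, 92 tall, on the left; loose bystander (sizes in mm), origin at the centre of its underside.
- toothpick_glass: small faceted glass of toothpicks, 61 across, 72 tall, on the right; loose bystander (sizes in mm), origin at the centre of its underside.
- spoon_jar: amber glass jar with teaspoons, 79 across, 137 tall, on the right; loose bystander (sizes in mm), origin at the centre of its underside.
- candy_bowl: white bowl of sweets, 110 across, 55 tall, on the right; loose bystander (sizes in mm), origin at the centre of its underside.

How it is judged:
On the way, in this order (a step that is already met when the one before it is completed fails the run):
1. the lever is pressed right down and the lid held wide open (lid over 1.0 rad, lever over 0.53 rad) for 1.5 s, the catch still open (value of joint lid above 1 rad and value of joint lever above 0.53 rad and value of joint catch below 0.012 m), for 1.5 s.
2. the lid has come down and lies shut (under 0.04 rad), the catch still open (value of joint each of lid, lever below 0.04 rad and value of joint catch below 0.012 m), for 0.2 s.
3. the catch is pushed across, at least 29 of its 34 mm (value of joint catch above 0.029 m and value of joint lid below 0.04 rad), for 0.2 s.
At the end, for the whole second after the job is handed in: the lid lies shut (under 0.04 rad) with the lever up (under 0.04 rad), and the catch is across by at least 29 mm of its 34 mm travel (all of step 3 and value of joint lever below 0.04 rad); the robot touches nothing.
It fails at once if the lid drops: it falls faster than 1.5 rad/s (it slams) (velocity of joint lid below -1.5 rad/s).
It fails at once if the robot touches the lid itself instead of the lever (contact force between any of the fingers, the arm and lid above 0.5 N).
It fails at once if something standing round the case is shoved by more than 25 mm, lifted or tipped (distance of any of blue_mug, teapot, toothpick_glass, spoon_jar, candy_bowl from where it was at the start of the episode above 0.025 m or angle between any of blue_mug, teapot, toothpick_glass, spoon_jar, candy_bowl's own z axis and vertical above 0.3 rad or height (world z) of any of blue_mug, teapot, toothpick_glass, spoon_jar, candy_bowl above 0.012 m).
It fails at once if the fingers are put round the lever bar or the catch knob, to grasp it (the grasp point comes inside it) ((x of the grasp point in the frame of lever_bar between -0.014 and 0.014 m and y of the grasp point in the frame of lever_bar between -0.04 and 0.04 m and z of the grasp point in the frame of lever_bar between -0.02 and 0.014 m) or (horizontal distance between the grasp point and catch_knob below 0.01 m and z of the grasp point in the frame of catch_knob between -0.04 and 0.016 m)).
It also fails if it takes over 58 s, if anything falls off the work surface, if the arm or the gripper's body presses on something with over 40 N, if the wrist force passes 120 N, or if a joint passes its speed limit or range.

## Working session

There is one attempt and no reset: what is moved stays moved. The work goes in short steps, Python scripts to look and compute and a tool call to move; the robot and the scene stay as the last step left them, time stands still between calls to the robot, and variables do not carry over. Pictures are saved under pics/ and viewed, at most 10 in all, crops included, and the job is handed in when it is done.

Besides the shell and the picture viewer there is one more tool, called in YAML: its name, and indented under it one key for each argument. jog_arm: Moves the arm, as the interface text tells. Its arguments: {"type":"object","properties":{"rows":{"type":"array","items":{"type":"array","items":{"type":"number"}}},"jaw":{"type":"number"},"force":{"type":"number"}},"required":["rows"]}

```bash
mkdir -p pics
python3 - <<'E'
from workcell import env
import cv2,numpy as np
for n in("side","top"):
    c=env.read_camera(n);cv2.imwrite(f"pics/{n}0.png",c["pixels"][:,:,::-1])
    print(n,c["mtx"].tolist(),np.round(c["cam_to_world"],4).tolist(), [k for k in c])
s=env.get_state();print(s)
E
```

```text
side [[454.28539433229497, 0.0, 320.17780705753785], [0.0, 454.28539433229497, 243.96556199300102], [0.0, 0.0, 1.0]] [[0.9703, 0.1716, -0.1707, 0.2806], [-0.2414, 0.6346, -0.7342, -1.1234], [-0.0177, 0.7535, 0.6572, 1.1238], [0.0, 0.0, 0.0, 1.0]] ['pixels', 'mtx', 'cam_to_world']
top [[532.2144665500361, 0.0, 320.65154558951394], [0.0, 532.2144665500361, 246.03460243325904], [0.0, 0.0, 1.0]] [[-0.4126, 0.8565, -0.3102, -0.0362], [-0.9109, -0.3873, 0.1423, 0.2438], [0.0018, 0.3413, 0.94, 1.8197], [0.0, 0.0, 0.0, 1.0]] ['pixels', 'mtx', 'cam_to_world']
{'clock': 0.1, 'joint_pos': array([-1.30060126e+00,  3.13890718e-01,  4.51207510e-02,  1.30361098e+00,
       -7.75487895e-06,  1.43117190e+00]), 'qvel': array([-0.00043292, -0.00043022,  0.00146807, -0.00068973,  0.0008558 ,
        0.001012  ]), 'tau': array([ 1.51302105e-03, -4.81727064e+01,  2.99242973e+01,  1.28227743e-02,
       -2.02160782e-04,  1.06544192e-05]), 'tcp_pos': array([ 0.22895232, -0.52693111,  0.21032926]), 'orientation': array([-7.90371610e-04,  9.79079045e-01,  2.03478734e-01, -5.55588131e-05]), 'wrist_force': array([ 0.5367518 ,  0.55213307, -0.70431487]), 'ft_torque': array([-0.02718146,  0.00899651,  0.0324685 ]), 'grip_force': 0.0, 'finger_gap': 0.08522238238380603}
```

View pics/top0.png

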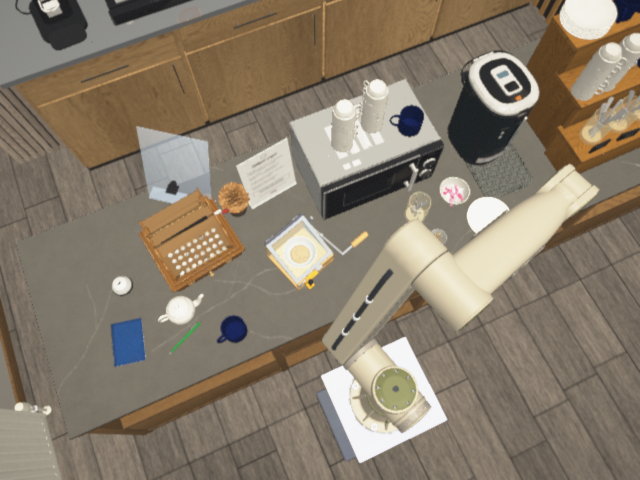

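View pics/side0.png

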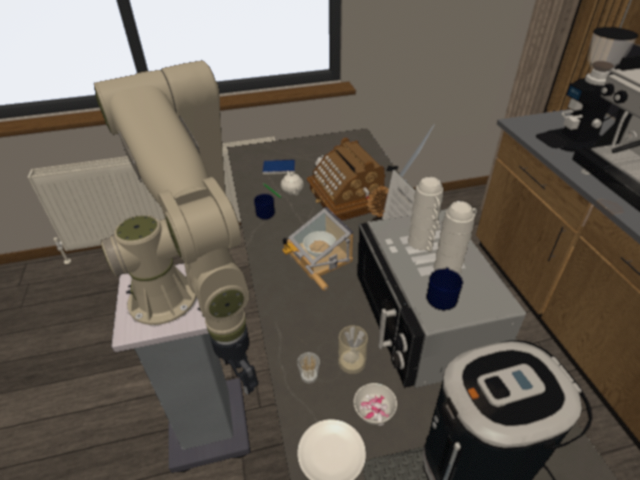

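Top view: the case is at about (300,250), with the pale lever bar at (360,240) and the knob near (312,283). In the side view the bar is at about (318,278) and the knob near (286,243). I'll crop both for a closer look.

Run:
```python
import cv2,numpy as np
t=cv2.imread("pics/top0.png")[205:305,250:380];s=cv2.imread("pics/side0.png")[200:300,260:390]
o=np.hstack([cv2.resize(a,None,fx=3,fy=6*.5,interpolation=cv2.INTER_CUBIC) for a in(t,s)])
cv2.imwrite("pics/crop.png",o);print(o.shape)
```

```text
(300, 780, 3)
```

View pics/crop.png

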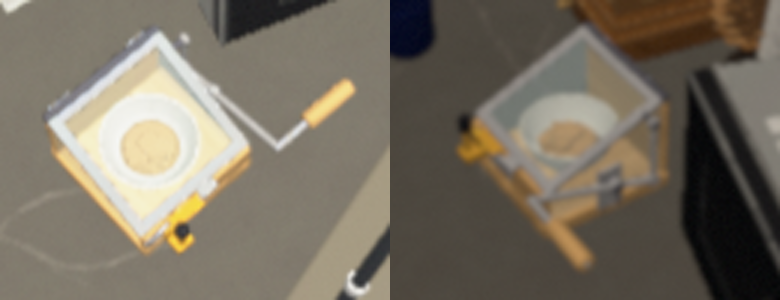

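The bar spans about (352,246)–(367,234) in top and (311,272)–(327,287) in side. The black knob is at (310,282) in top and (285,241) in side. Next step is triangulating them.

```bash
cat > h.py <<'E'
import numpy as np,cv2
def ray(c,uv):
    d=np.linalg.inv(c["mtx"])@[uv[0],uv[1],1]; T=c["cam_to_world"]
    d=T[:3,:3]@(d*[1,-1,-1]); return T[:3,3],d/np.linalg.norm(d)
def plane(c,uv,z):
    o,d=ray(c,uv); return o+d*(z-o[2])/d[2]
def tri(c1,u1,c2,u2):
    A=np.zeros((3,3));b=np.zeros(3);R=[ray(c1,u1),ray(c2,u2)]
    for o,d in R: P=np.eye(3)-np.outer(d,d);A+=P;b+=P@o
    p=np.linalg.solve(A,b); return p,[np.linalg.norm((np.eye(3)-np.outer(d,d))@(p-o)) for o,d in R]
def centre(img,lo,hi,box):
    x0,y0,x1,y1=box;m=cv2.inRange(cv2.cvtColor(img[y0:y1,x0:x1],cv2.COLOR_RGB2HSV),lo,hi)
    n,l,st,ce=cv2.connectedComponentsWithStats(m);
    k=1+np.argmax(st[1:,4]);pts=np.argwhere(l==k)[:,::-1].astype(np.float32)
    return ce[k]+[x0,y0],cv2.minAreaRect(pts),st[k,4]
E
python3 - <<'E'
from workcell import env
from h import *
np.set_printoptions(precision=4,suppress=True)
t=env.read_camera("top");s=env.read_camera("side")
W=((8,60,120),(28,255,255))
bt=centre(t["pixels"],*W,(348,228,375,252));print(bt)
bs=centre(s["pixels"],*W,(308,265,335,295));print(bs)
B=((0,0,0),(179,255,55))
kt=centre(t["pixels"],*B,(302,274,320,292));print(kt)
ks=centre(s["pixels"],*B,(278,233,292,248));print(ks)
print("bar",tri(t,bt[0],s,bs[0]),plane(t,bt[0],.1),plane(s,bs[0],.1))
print("knob",tri(t,kt[0],s,ks[0]),plane(t,kt[0],.1),plane(s,ks[0],.1))
print("ends",plane(t,(351.7,245.7),.1),plane(t,(367.3,234.3),.1))
# lid front corners: top crop
E
```

```text
(array([359.0987, 238.8026]), ((11.135295867919922, 10.74117660522461), (7.592566013336182, 20.71685791015625), 49.39870071411133), np.int32(152))
(array([319.1667, 274.7421]), ((10.0, 11.5), (23.0, 20.0), 90.0), np.int32(252))Traceback (most recent call last):
  File "<stdin>", line 9, in <module>
  File "h.py", line 14, in centre
    k=1+np.argmax(st[1:,4]);pts=np.argwhere(l==k)[:,::-1].astype(np.float32)
        ~~~~~~~~~^^^^^^^^^^
    return _wrapfunc(a, 'argmax', axis=axis, out=out, **kwds)
    return bound(*args, **kwds)
ValueError: attempt to get argmax of an empty sequence
```

Run:
```python
from workcell import env
from h import *
np.set_printoptions(precision=4,suppress=True)
t=env.read_camera("top");s=env.read_camera("side")
bt=(359.1,238.8);bs=(319,279.5)
B=((0,0,0),(179,255,90))
kt=centre(t["pixels"],*B,(304,276,318,290));print(kt)
ks=centre(s["pixels"],*B,(280,235,290,247));print(ks)
b=tri(t,bt,s,bs);k=tri(t,kt[0],s,ks[0])
print("bar",b,plane(t,bt,.099)); print("knob",k,plane(t,kt[0],.1),plane(s,ks[0],.1))
b=plane(t,bt,.099);k=plane(t,kt[0],.1)
y=(k-b)[:2];d=np.linalg.norm(y);y/=d;x=np.array([y[1],-y[0]])
print("dist",d,"yaw",np.degrees(np.arctan2(x[1],x[0])),"x",x,"y",y)
e=plane(t,(351.7,245.7),.1)-plane(t,(367.3,234.3),.1);print("bar dir yaw",np.degrees(np.arctan2(-e[0],e[1])),np.linalg.norm(e))
print("origin",b[:2]+.110*x+.179*y, k[:2]+.111*x-.05*y)
# standing things, rough
for n,uv in dict(mug=(233,328),pot=(180,310),glass=(440,236),jar=(418,208),bowl=(455,191)).items(): print(n,plane(t,uv,.05)[:2])
```

```text
(array([310.6154, 281.3846]), ((6.5, 5.5), (3.0, 3.0), 90.0), np.int32(13))
(array([283.1098, 239.8049]), ((4.0, 5.5), (11.0, 8.0), 90.0), np.int32(82))
bar (array([ 0.5003, -0.1478,  0.1039]), [np.float64(0.0005982163655610759), np.float64(0.0005982163655610902)]) [ 0.5012 -0.1489  0.099 ]
knob (array([0.4273, 0.0669, 0.1076]), [np.float64(0.0009587857122601341), np.float64(0.000958785712260102)]) [0.4303 0.0661 0.1   ] [0.4274 0.0753 0.1   ]
dist 0.2264229887494557 yaw 18.2522967305685 x [0.9497 0.3132] y [-0.3132  0.9497]
bar dir yaw 13.09661879500496 0.06918401749464499
origin [0.5496 0.0556] [0.5514 0.0534]
mug [0.4028 0.3638]
pot [0.5342 0.5051]
glass [ 0.4073 -0.4274]
jar [ 0.5361 -0.4071]
bowl [ 0.5405 -0.5632]
```

Bar is at (0.501,−0.149), knob at (0.429,0.067), and the case yaw is about 18°. I'll go above the bar with the fingers shut.

jog_arm:
  rows:
    - [0.6,0.8,0,0,0,-0.1]
    - [1.2,1.6,0,0,0,-0.2]
    - [1.8,2.4,0,0,0,-0.3]
    - [2.4,3.2,0,0,0,-0.4]
    - [3,4.1,0,0,0,-0.5]
    - [3.6,5,0,0,0,-0.6]
    - [4.2,5.8,0,0,0,-0.7]
    - [4.8,6.6,0,0,0,-0.8]
    - [5.4,7.5,0,0,0,-0.9]
    - [6,8.3,-0.4,0,0,-0.9]
    - [6.5,9,-0.8,0,0,-0.9]
    - [6.8,9.45,-1.25,0,0,-0.9]
  jaw: 1
  force: 20

```text
clock: 1.3
tcp_pos: [0.5034, -0.1466, 0.1613]
orientation: [0.0, 0.987, 0.159, 0.001]
wrist_force: [0.1, -0.5, -1.1]
finger_gap: -0.0002
grip_force: 0.0
```

jog_arm:
  rows:
    - [0,0,0,0,0,0]
    - [0,0,0,0,0,0]
    - [0,0,0,0,0,0]

```text
clock: 1.55
tcp_pos: [0.501, -0.1497, 0.1615]
orientation: [0.0, 0.988, 0.157, -0.0]
wrist_force: [-0.2, -0.4, 0.3]
finger_gap: 0.0
grip_force: 0.0
```

Run:
```python
from workcell import env
import cv2,numpy as np
t=env.read_camera("top")["pixels"][180:305,270:420,::-1];s=env.read_camera("side")["pixels"][180:305,250:400,::-1]
cv2.imwrite("pics/b.png",np.hstack([cv2.resize(a,None,fx=2.6,fy=2.6,interpolation=cv2.INTER_CUBIC) for a in(t,s)]))
print(env.get_state())
```

```text
{'clock': 1.65, 'joint_pos': array([-4.45265659e-01,  2.32513906e-01, -1.83786514e-01,  1.15285403e+00,
       -3.30998598e-04,  2.38229900e+00]), 'qvel': array([-0.00838299, -0.00419014, -0.00077367, -0.00243412,  0.00214479,
        0.00184008]), 'tau': array([ 5.24367671e-01, -4.21406364e+01,  2.86877614e+01,  1.30193980e-02,
        1.86060544e-02, -3.68445457e-03]), 'tcp_pos': array([ 0.50121758, -0.15067019,  0.16210573]), 'orientation': array([6.01460557e-04, 9.87698281e-01, 1.56369447e-01, 5.82734316e-04]), 'wrist_force': array([ 1.06976473, -0.72124359,  0.62345594]), 'ft_torque': array([-0.01913644, -0.03633722, -0.02994853]), 'grip_force': 0.0, 'finger_gap': -0.00012104180891794216}
```

View pics/b.png

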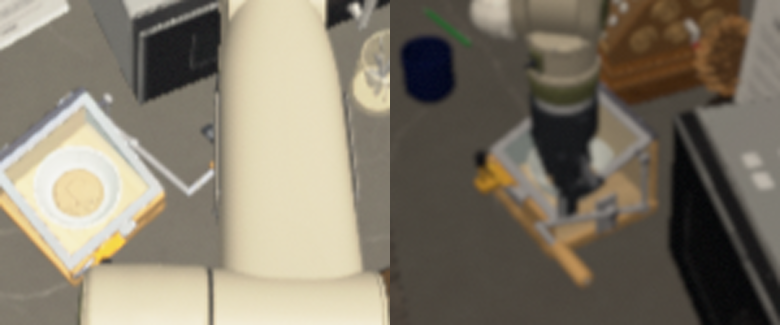

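The side view shows the shut fingertips at crop (568,212), right above the bar middle at crop (568,258). Pressing down slowly now.

jog_arm:
  rows:
    - [0,0,-0.4,0,0,0]
    - [0,0,-0.8,0,0,0]
    - [0,0,-1.1,0,0,0]
    - [0,0,-1.2,0,0,0]
    - [0,0,-1.28,0,0,0]
    - [0,0,-1.36,0,0,0]
    - [0,0,-1.44,0,0,0]
    - [0,0,-1.52,0,0,0]
    - [0,0,-1.6,0,0,0]
    - [0,0,-1.6,0,0,0]

```text
clock: 2.48
tcp_pos: [0.5009, -0.1493, 0.0967]
orientation: [-0.0, 0.988, 0.157, -0.0]
wrist_force: [-0.8, 0.8, 1.1]
finger_gap: -0.0002
grip_force: 0.0
```

Run:
```python
from workcell import env
import cv2,numpy as np
s=env.read_camera("side");st=env.get_state();T=s["cam_to_world"]
print(st["tcp_pos"],st["wrist_force"],st["ft_torque"])
p=np.linalg.inv(T)@np.r_[st["tcp_pos"],1];u=s["mtx"]@(p[:3]*[1,-1,-1]);print(u[:2]/u[2])
cv2.imwrite("pics/c.png",cv2.resize(s["pixels"][210:310,265:365,::-1],None,fx=6,fy=6,interpolation=cv2.INTER_CUBIC))
```

```text
[ 0.5009664  -0.14931573  0.0969226 ] [-0.75621137  0.0418512  -0.32589759] [ 0.01684919  0.0343212  -0.04340854]
[319.19548403 281.45032408]
```

View pics/c.png

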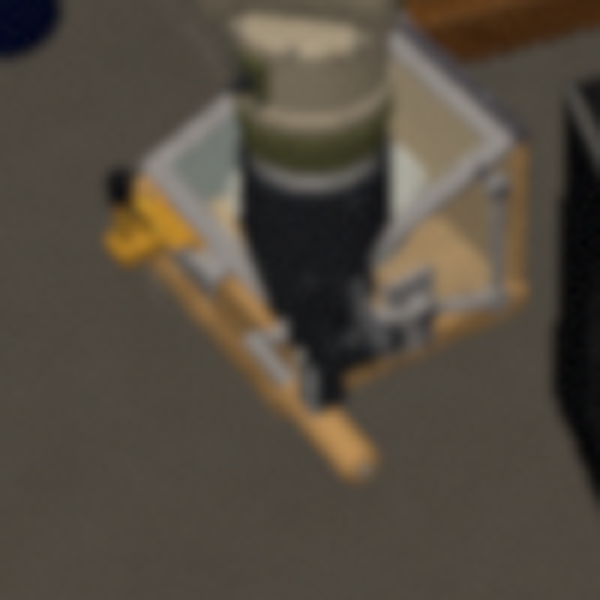

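The tip shows at crop (325,400) with the projected TCP at (325,429), near the bar's axis, but there's no force yet. I'll check the bar estimate against the original pictures before pressing any further.

Run:
```python
from workcell import env
import cv2,numpy as np
out=[]
b=np.array([.501,-.149,.096]);a=np.radians(18.25);y=np.array([-np.sin(a),np.cos(a),0]);x=np.array([np.cos(a),np.sin(a),0])
pts=[b,b+.035*y,b-.035*y]+[b+.11*x+.179*y+i*x+j*y+[0,0,h-.096] for i,j,h in((-.08,.084,.075),(-.08,-.084,.075),(.078,.084,.143),(.078,-.084,.143),(-.111,.05,.099))]
for n,(x0,y0) in dict(top=(285,205),side=(270,200)).items():
    c=env.read_camera(n);im=cv2.imread(f"pics/{n}0.png")[y0:y0+92,x0:x0+92] if 1 else 0
    im=cv2.resize(im,None,fx=4.3,fy=6*4.3/6,interpolation=cv2.INTER_CUBIC)
    for i,q in enumerate(pts):
        p=np.linalg.inv(c["cam_to_world"])@np.r_[q,1];u=c["mtx"]@(p[:3]*[1,-1,-1]);u=u[:2]/u[2];print(n,i,u.round(1))
        v=((u-[x0,y0]+.5)*4.3).round().astype(int);cv2.circle(im,tuple(map(int,v)),2,(255,0,255) if i<3 else (0,255,0),-1)
    out.append(im)
cv2.imwrite("pics/d.png",np.hstack(out))
```

```text
top 0 [359.1 239.1]
top 1 [351.8 245.6]
top 2 [366.3 232.8]
top 3 [296.9 284.2]
top 4 [333.  252.7]
top 5 [264.7 245.2]
top 6 [302.  214.1]
top 7 [310.3 282.2]
side 0 [319.2 281.6]
side 1 [313.4 275. ]
side 2 [325.2 288.4]
side 3 [287.3 238.1]
side 4 [311.8 265.3]
side 5 [324.3 208.1]
side 6 [351.1 232.9]
side 7 [283.8 241.3]
```

View pics/d.png

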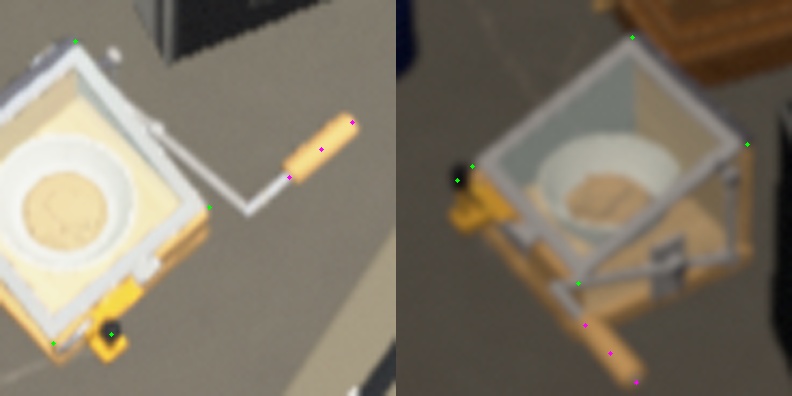

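The model points (magenta on the bar, green on the lid corners and knob) sit on the parts to within about 2 mm, so the fingertips are centred and just don't reach quite as low as the nominal TCP. Carrying on down slowly.

jog_arm:
  rows:
    - [0,0,-0.05,0,0,0]
    - [0,0,-0.1,0,0,0]
    - [0,0,-0.15,0,0,0]
    - [0,0,-0.2,0,0,0]
    - [0,0,-0.2,0,0,0]

```text
clock: 3.05
tcp_pos: [0.5008, -0.1493, 0.0886]
orientation: [-0.0, 0.988, 0.157, -0.0]
wrist_force: [-0.5, 0.5, -0.9]
finger_gap: -0.0
grip_force: 0.0
```

Run:
```python
from workcell import env
import cv2,numpy as np
s=env.read_camera("side");st=env.get_state()
print(st["tcp_pos"],st["wrist_force"],st["ft_torque"],st["joint_pos"])
cv2.imwrite("pics/e.png",cv2.resize(s["pixels"][240:300,290:350,::-1],None,fx=10,fy=10,interpolation=cv2.INTER_CUBIC))
```

```text
[ 0.50084092 -0.14931806  0.08877895] [-0.51133666 -0.67481988 -0.061982  ] [ 0.00585357 -0.01179535 -0.03747561] [-4.43359453e-01  2.84161323e-01 -3.04756696e-01  9.82511080e-01
 -1.00948776e-04  2.38262817e+00]
```

View pics/e.png

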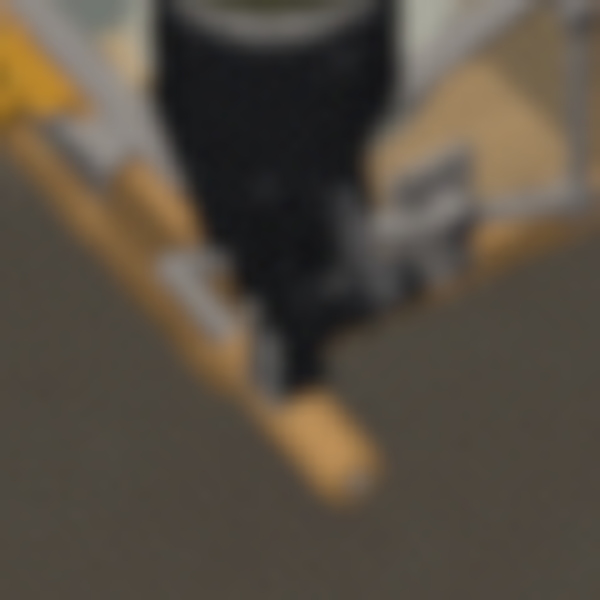

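The tip looks about 15 mm higher than the reported TCP. I'll back off to a clear spot in front of the bar to check the fingertip geometry before putting load on the lever.

jog_arm:
  rows:
    - [0,0,0.4,0,0,0]
    - [0,0,1,0,0,0]
    - [0,0,1.5,0,0,0]
    - [-0.6,-0.8,1.5,0,0,0]
    - [-1.1,-1.6,1.5,0,0,0]
    - [-1.5,-2.3,1.5,0,0,0]
    - [-1.7,-2.7,0.8,0,0,0]
    - [-1.7,-2.7,0,0,0,0]
    - [-1.7,-2.7,-0.6,0,0,0]
    - [-1.7,-2.7,-1.2,0,0,0]
    - [-1.7,-2.7,-1.6,0,0,0]
    - [-1.7,-2.7,-1.6,0,0,0]

```text
clock: 4.1
tcp_pos: [0.4306, -0.2557, 0.0219]
orientation: [-0.002, 0.988, 0.157, -0.002]
wrist_force: [-0.3, -0.0, -0.0]
finger_gap: 0.0
grip_force: 0.0
```

Run:
```python
from workcell import env
import cv2,numpy as np
s=env.read_camera("side");st=env.get_state();T=s["cam_to_world"]
print(st["clock"],st["tcp_pos"],st["wrist_force"],st["finger_gap"])
o=s["pixels"][260:360,260:360,::-1];o=cv2.resize(o,None,fx=6,fy=6,interpolation=cv2.INTER_CUBIC)
for h,col in((0,(255,0,255)),(.019,(0,255,0))):
    p=np.linalg.inv(T)@np.r_[st["tcp_pos"]+[0,0,h],1];u=s["mtx"]@(p[:3]*[1,-1,-1]);u=u[:2]/u[2];print(u)
    cv2.circle(o,tuple(int(v) for v in (u-260+.5)*6),3,col,-1)
cv2.imwrite("pics/f.png",o)
```

```text
4.15 [ 0.43166429 -0.25635578  0.02364686] [0.31882994 0.28414856 0.33213017] -0.00012510560558697225
[306.01246845 326.87597871]
[305.77241277 322.89233744]
```

View pics/f.png

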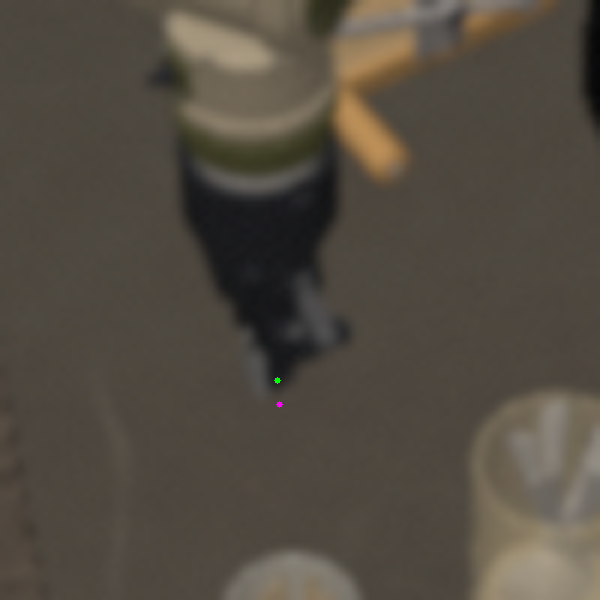

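The markers show the visible fingertips ending near crop (270,392), with the TCP at (279,404), roughly 8 mm short. A light touch on the worktop will give the exact offset.

jog_arm:
  rows:
    - [0,0,-0.1,0,0,0]
    - [0,0,-0.2,0,0,0]
    - [0,0,-0.3,0,0,0]
    - [0,0,-0.4,0,0,0]
    - [0,0,-0.4,0,0,0]

```text
clock: 4.57
tcp_pos: [0.433, -0.2573, 0.0089]
orientation: [0.0, 0.988, 0.157, -0.0]
wrist_force: [-0.6, 0.5, 0.3]
finger_gap: -0.0001
grip_force: 0.0
```

jog_arm:
  rows:
    - [0,0,-0.1,0,0,0]
    - [0,0,-0.2,0,0,0]
    - [0,0,-0.2,0,0,0]

```text
clock: 4.82
tcp_pos: [0.4327, -0.2571, 0.0004]
orientation: [-0.0, 0.988, 0.157, -0.0]
wrist_force: [0.2, -0.0, 0.5]
finger_gap: -0.0002
grip_force: 0.0
```

jog_arm:
  rows:
    - [0,0,-0.05,0,0,0]
    - [0,0,-0.1,0,0,0]
    - [0,0,-0.1,0,0,0]

```text
clock: 5.07
tcp_pos: [0.4329, -0.2573, -0.0032]
orientation: [-0.0, 0.988, 0.157, -0.0]
wrist_force: [0.5, 0.2, -0.1]
finger_gap: -0.0
grip_force: 0.0
```

jog_arm:
  rows:
    - [0,0,-0.05,0,0,0]
    - [0,0,-0.1,0,0,0]
    - [0,0,-0.1,0,0,0]

```text
clock: 5.32
tcp_pos: [0.4329, -0.2573, -0.0072]
orientation: [-0.0, 0.988, 0.157, -0.0]
wrist_force: [0.6, 0.4, -0.2]
finger_gap: 0.0003
grip_force: 0.0
```

jog_arm:
  rows:
    - [0,0,-0.05,0,0,0]
    - [0,0,-0.1,0,0,0]
    - [0,0,-0.1,0,0,0]

```text
clock: 5.57
tcp_pos: [0.4329, -0.2573, -0.0113]
orientation: [-0.0, 0.988, 0.157, -0.0]
wrist_force: [-0.6, -0.5, -0.6]
finger_gap: -0.0002
grip_force: 0.0
```

jog_arm:
  rows:
    - [0,0,-0.05,0,0,0]
    - [0,0,-0.1,0,0,0]
    - [0,0,-0.1,0,0,0]

```text
clock: 5.82
tcp_pos: [0.4329, -0.2573, -0.0153]
orientation: [-0.0, 0.988, 0.157, -0.0]
wrist_force: [0.0, -0.2, -0.5]
finger_gap: 0.0002
grip_force: 0.0
```

jog_arm:
  rows:
    - [0,0,-0.05,0,0,0]
    - [0,0,-0.1,0,0,0]
    - [0,0,-0.1,0,0,0]

```text
clock: 6.07
tcp_pos: [0.4329, -0.2573, -0.0193]
orientation: [-0.0, 0.988, 0.157, -0.0]
wrist_force: [-0.3, 0.6, 0.1]
finger_gap: 0.0001
grip_force: 0.0
```

jog_arm:
  rows:
    - [0,0,-0.03,0,0,0]
    - [0,0,-0.06,0,0,0]
    - [0,0,-0.06,0,0,0]

```text
clock: 6.32
tcp_pos: [0.4332, -0.2575, -0.0202]
orientation: [0.0, 0.988, 0.157, 0.0]
wrist_force: [-2.8, 1.2, 11.0]
finger_gap: -0.0
grip_force: 5.6
```

The worktop contact comes at reported TCP z = −0.0196, so the real fingertips are about 20 mm short of the nominal TCP. To keep the grasp point well clear of the bar zone, I'll open fully and press with just one fingertip, the grasp point sitting 52 mm outboard of the bar centre.

jog_arm:
  rows:
    - [0,0,0.6,0,0,0]
    - [0,0,1.4,0,0,0]
    - [0,0,2.3,0,0,0]
    - [0,0,3.2,0,0,0]
    - [0.2,0.1,3.8,0,0,0]
    - [0.9,0.6,3.8,0,0,0]
    - [1.6,1.1,3.8,0,0,0]
    - [2.05,1.45,3.8,0,0,0]
    - [2.05,1.45,3.8,0,0,0]
    - [2.05,1.45,3.8,0,0,0]
    - [2.05,1.45,3.8,0,0,0]
    - [2.05,1.45,3.8,0,0,0]
  jaw: -1

```text
clock: 7.32
tcp_pos: [0.5142, -0.1998, 0.1305]
orientation: [-0.0, 0.988, 0.157, -0.0]
wrist_force: [0.9, -0.3, 1.3]
finger_gap: 0.0853
grip_force: 0.0
```

Run:
```python
from workcell import env
import cv2,numpy as np
s=env.read_camera("side");st=env.get_state()
print(st["clock"],st["tcp_pos"],st["wrist_force"],st["finger_gap"])
cv2.imwrite("pics/g.png",cv2.resize(s["pixels"][220:310,280:370,::-1],None,fx=6,fy=6,interpolation=cv2.INTER_CUBIC))
```

```text
7.3667 [ 0.51420305 -0.1999555   0.1305461 ] [-0.97416933 -0.03593348  0.40862998] 0.08527922156945128
```

View pics/g.png

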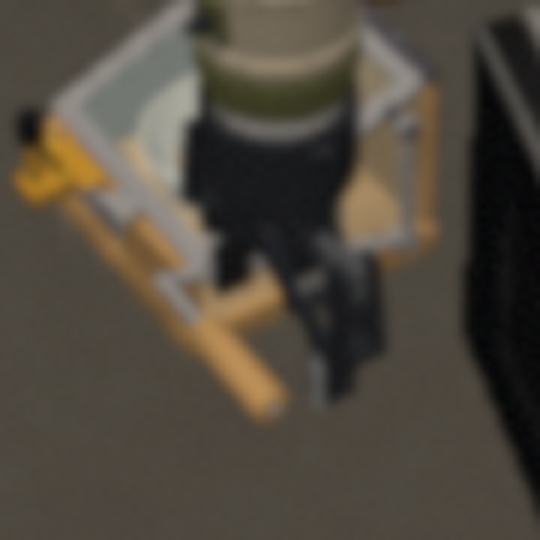

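The open left fingertip is at crop (235,280), directly above the bar middle at (235,370), and the other finger hangs free outboard. Descending in slow steps while watching the force.

jog_arm:
  rows:
    - [0,0,-0.4,0,0,0]
    - [0,0,-0.8,0,0,0]
    - [0,0,-1.1,0,0,0]
    - [0,0,-1.2,0,0,0]
    - [0,0,-1.2,0,0,0]

```text
clock: 7.78
tcp_pos: [0.5136, -0.1995, 0.0816]
orientation: [-0.001, 0.988, 0.156, -0.001]
wrist_force: [-0.1, 0.3, 0.1]
finger_gap: 0.0855
grip_force: 0.0
```

jog_arm:
  rows:
    - [0,0,-0.05,0,0,0]
    - [0,0,-0.1,0,0,0]
    - [0,0,-0.15,0,0,0]
    - [0,0,-0.2,0,0,0]
    - [0,0,-0.25,0,0,0]
    - [0,0,-0.25,0,0,0]

```text
clock: 8.28
tcp_pos: [0.5153, -0.1996, 0.0731]
orientation: [0.0, 0.988, 0.157, 0.0]
wrist_force: [-1.6, -0.5, 4.1]
finger_gap: 0.0855
grip_force: 2.1
```

jog_arm:
  rows:
    - [0,0,-0.06,0,0,0]
    - [0,0,-0.14,0,0,0]
    - [0,0,-0.22,0,0,0]
    - [0,0,-0.3,0,0,0]
    - [0,0,-0.38,0,0,0]
    - [0,0,-0.46,0,0,0]
    - [0,0,-0.54,0,0,0]
    - [0,0,-0.62,0,0,0]
    - [0,0,-0.68,0,0,0]
    - [0,0,-0.72,0,0,0]

```text
clock: 9.12
tcp_pos: [0.5141, -0.1999, 0.0443]
orientation: [0.0, 0.988, 0.157, -0.001]
wrist_force: [-5.9, -2.1, 7.8]
finger_gap: 0.0854
grip_force: 3.6
```

Run:
```python
from workcell import env
import cv2,numpy as np
s=env.read_camera("side");st=env.get_state()
print(st["clock"],st["tcp_pos"],st["wrist_force"],st["ft_torque"])
cv2.imwrite("pics/i.png",cv2.resize(s["pixels"][200:310,270:380,::-1],None,fx=5,fy=5,interpolation=cv2.INTER_CUBIC))
```

```text
9.1667 [ 0.51402706 -0.19979823  0.04404119] [-3.05869219 -2.0243935   4.43487305] [-0.15468213  0.74283881  0.12135298]
```

View pics/i.png

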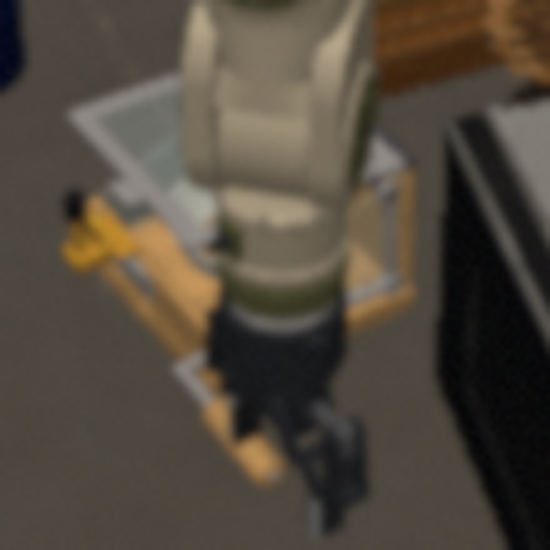

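The lid is lifting: its raised edge runs across crop (75,110)–(180,230) and the fingertip sits on the bar at (240,430). Pressing on down to the stop.

jog_arm:
  rows:
    - [0,0,-0.06,0,0,0]
    - [0,0,-0.14,0,0,0]
    - [0,0,-0.22,0,0,0]
    - [0,0,-0.3,0,0,0]
    - [0,0,-0.38,0,0,0]
    - [0,0,-0.46,0,0,0]
    - [0,0,-0.54,0,0,0]
    - [0,0,-0.62,0,0,0]
    - [0,0,-0.7,0,0,0]
    - [0,0,-0.76,0,0,0]
    - [0,0,-0.82,0,0,0]
    - [0,0,-0.82,0,0,0]

```text
clock: 10.17
tcp_pos: [0.5152, -0.1995, 0.0114]
orientation: [0.0, 0.988, 0.157, 0.0]
wrist_force: [-1.7, -0.5, 5.8]
finger_gap: 0.0855
grip_force: 3.0
```

jog_arm:
  rows:
    - [0,0,-0.04,0,0,0]
    - [0,0,-0.08,0,0,0]
    - [0,0,-0.12,0,0,0]
    - [0,0,-0.15,0,0,0]
    - [0,0,-0.15,0,0,0]

```text
clock: 10.58
tcp_pos: [0.5161, -0.1992, 0.0058]
orientation: [0.0, 0.988, 0.157, 0.001]
wrist_force: [-0.3, 1.9, 4.9]
finger_gap: 0.0854
grip_force: 2.8
```

jog_arm:
  rows:
    - [0,0,-0.03,0,0,0]
    - [0,0,-0.06,0,0,0]
    - [0,0,-0.06,0,0,0]

```text
clock: 10.83
tcp_pos: [0.5164, -0.1992, 0.005]
orientation: [0.0, 0.988, 0.157, 0.001]
wrist_force: [-2.5, 3.0, 16.3]
finger_gap: 0.0854
grip_force: 8.0
```

jog_arm:
  rows:
    - [0,0,-0.03,0,0,0]
    - [0,0,-0.06,0,0,0]
    - [0,0,-0.06,0,0,0]

```text
clock: 11.08
tcp_pos: [0.5166, -0.1993, 0.0045]
orientation: [0.0, 0.988, 0.158, 0.002]
wrist_force: [-6.5, 3.7, 31.4]
finger_gap: 0.0856
grip_force: 15.3
```

On the stop at 31 N. Holding it there for 2 s.

jog_arm:
  rows:
    - [0,0,0,0,0,0]
    - [0,0,0,0,0,0]
    - [0,0,0,0,0,0]
    - [0,0,0,0,0,0]
    - [0,0,0,0,0,0]
    - [0,0,0,0,0,0]
    - [0,0,0,0,0,0]
    - [0,0,0,0,0,0]
    - [0,0,0,0,0,0]
    - [0,0,0,0,0,0]
    - [0,0,0,0,0,0]
    - [0,0,0,0,0,0]

```text
clock: 12.08
tcp_pos: [0.5166, -0.1993, 0.0045]
orientation: [0.0, 0.988, 0.158, 0.002]
wrist_force: [-7.5, 3.8, 30.9]
finger_gap: 0.0854
grip_force: 15.2
```

jog_arm:
  rows:
    - [0,0,0,0,0,0]
    - [0,0,0,0,0,0]
    - [0,0,0,0,0,0]
    - [0,0,0,0,0,0]
    - [0,0,0,0,0,0]
    - [0,0,0,0,0,0]
    - [0,0,0,0,0,0]
    - [0,0,0,0,0,0]
    - [0,0,0,0,0,0]
    - [0,0,0,0,0,0]
    - [0,0,0,0,0,0]
    - [0,0,0,0,0,0]

```text
clock: 13.08
tcp_pos: [0.5166, -0.1993, 0.0045]
orientation: [0.0, 0.988, 0.158, 0.002]
wrist_force: [-6.9, 3.3, 30.5]
finger_gap: 0.0858
grip_force: 15.2
```

jog_arm:
  rows:
    - [0,0,0.05,0,0,0]
    - [0,0,0.1,0,0,0]
    - [0,0,0.14,0,0,0]
    - [0,0,0.18,0,0,0]
    - [0,0,0.23,0,0,0]
    - [0,0,0.28,0,0,0]
    - [0,0,0.33,0,0,0]
    - [0,0,0.38,0,0,0]
    - [0,0,0.43,0,0,0]
    - [0,0,0.48,0,0,0]
    - [0,0,0.52,0,0,0]
    - [0,0,0.54,0,0,0]

```text
clock: 14.08
tcp_pos: [0.5145, -0.1996, 0.0221]
orientation: [0.0, 0.988, 0.157, -0.001]
wrist_force: [-3.1, -1.8, 4.2]
finger_gap: 0.0855
grip_force: 2.3
```

jog_arm:
  rows:
    - [0,0,0.03,0,0,0]
    - [0,0,0.07,0,0,0]
    - [0,0,0.12,0,0,0]
    - [0,0,0.17,0,0,0]
    - [0,0,0.22,0,0,0]
    - [0,0,0.27,0,0,0]
    - [0,0,0.32,0,0,0]
    - [0,0,0.37,0,0,0]
    - [0,0,0.42,0,0,0]
    - [0,0,0.47,0,0,0]
    - [0,0,0.52,0,0,0]
    - [0,0,0.56,0,0,0]

```text
clock: 15.08
tcp_pos: [0.5158, -0.1992, 0.0449]
orientation: [-0.0, 0.988, 0.157, 0.001]
wrist_force: [-1.3, 0.4, 5.0]
finger_gap: 0.0855
grip_force: 2.5
```

jog_arm:
  rows:
    - [0,0,0.03,0,0,0]
    - [0,0,0.07,0,0,0]
    - [0,0,0.12,0,0,0]
    - [0,0,0.17,0,0,0]
    - [0,0,0.22,0,0,0]
    - [0,0,0.27,0,0,0]
    - [0,0,0.32,0,0,0]
    - [0,0,0.37,0,0,0]
    - [0,0,0.42,0,0,0]
    - [0,0,0.47,0,0,0]
    - [0,0,0.52,0,0,0]
    - [0,0,0.56,0,0,0]

```text
clock: 16.08
tcp_pos: [0.5152, -0.1995, 0.067]
orientation: [0.0, 0.988, 0.157, 0.0]
wrist_force: [3.1, 0.9, 4.4]
finger_gap: 0.0852
grip_force: 1.9
```

jog_arm:
  rows:
    - [0,0,0.03,0,0,0]
    - [0,0,0.06,0,0,0]
    - [0,0,0.09,0,0,0]
    - [0,0,0.12,0,0,0]
    - [0,0,0.15,0,0,0]
    - [0,0,0.18,0,0,0]
    - [0,0,0.21,0,0,0]
    - [0,0,0.24,0,0,0]
    - [0,0,0.27,0,0,0]
    - [0,0,0.3,0,0,0]
    - [0,0,0.33,0,0,0]
    - [0,0,0.36,0,0,0]

```text
clock: 17.08
tcp_pos: [0.5149, -0.1994, 0.0811]
orientation: [-0.0, 0.988, 0.157, -0.0]
wrist_force: [-0.1, -0.8, -0.3]
finger_gap: 0.0852
grip_force: 0.0
```

The lid is eased shut and contact is off. I'll rise, close the fingers, and move to the left of the knob.

jog_arm:
  rows:
    - [0,0,0.3,0,0,0]
    - [0,0,0.8,0,0,0]
    - [0,0,1.5,0,0,0]
    - [0,0,2.2,0,0,0]
    - [0,0,2.6,0,0,0]

```text
clock: 17.5
tcp_pos: [0.516, -0.1999, 0.1882]
orientation: [0.001, 0.988, 0.157, 0.001]
wrist_force: [0.1, -1.0, 0.6]
finger_gap: 0.0856
grip_force: 0.0
```

jog_arm:
  rows:
    - [-0.3,0.5,0,0,0,0]
    - [-0.6,1.2,0,0,0,0]
    - [-0.9,1.9,0,0,0,0]
    - [-1.2,2.7,0,0,0,0]
    - [-1.5,3.5,0,0,0,0]
    - [-1.8,4.3,0,0,0,0]
    - [-2,5.1,0,0,0,0]
    - [-2.2,5.9,0,0,0,0]
    - [-2.4,6.7,0,0,0,0]
    - [-2.5,7.4,0,0,0,0]
    - [-2.5,7.85,0,0,0,0]
    - [-2.5,7.85,0,0,0,0]
  jaw: 1

```text
clock: 18.5
tcp_pos: [0.4145, 0.1172, 0.1854]
orientation: [-0.0, 0.987, 0.159, 0.0]
wrist_force: [-0.9, -0.6, 0.3]
finger_gap: -0.0001
grip_force: 0.0
```

jog_arm:
  rows:
    - [0,0,0,0,0,0]
    - [0,0,0,0,0,0]
    - [0,0,0,0,0,0]

```text
clock: 18.75
tcp_pos: [0.4152, 0.1137, 0.1851]
orientation: [0.0, 0.988, 0.157, -0.0]
wrist_force: [-0.3, -0.5, -1.3]
finger_gap: 0.0001
grip_force: 0.0
```

Run:
```python
from workcell import env
from h import *
np.set_printoptions(precision=4,suppress=True)
s=env.read_camera("side");st=env.get_state();print(st["clock"],st["tcp_pos"],st["orientation"],st["finger_gap"])
ks=centre(s["pixels"],(0,0,0),(179,255,90),(279,235,290,247));print(ks,plane(s,ks[0],.1))
print(np.abs(s["pixels"].astype(int)-cv2.imread("pics/side0.png")[:,:,::-1])[255:300,300:335].mean())
for n in("side","top"):
    c=env.read_camera(n); p=np.linalg.inv(c["cam_to_world"])@[.429,.067,.1,1];u=c["mtx"]@(p[:3]*[1,-1,-1]);print(n,u[:2]/u[2])
```

```text
18.8 [0.4153 0.1136 0.1851] [ 0.0002  0.9877  0.1563 -0.0001] 7.773042884506597e-05
(array([282.5851, 239.8936]), ((4.5, 5.5), (11.0, 9.0), 90.0), np.int32(94)) [0.4255 0.0753 0.1   ]
0.5125925925925926
side [284.0049 241.2351]
top [310.5384 281.8257]
```

Lever area is pixel-identical to the start, so the lid is shut. Now down beside the knob, then push right.

jog_arm:
  rows:
    - [0,0,-0.5,0,0,0]
    - [0,0,-1.1,0,0,0]
    - [0,0,-1.7,0,0,0]
    - [0,0,-2.2,0,0,0]
    - [0,0,-2.6,0,0,0]
    - [0,0,-2.75,0,0,0]
    - [0,0,-2.75,0,0,0]

```text
clock: 19.48
tcp_pos: [0.4139, 0.114, 0.0738]
orientation: [-0.0, 0.988, 0.157, -0.002]
wrist_force: [-0.3, -0.5, 0.4]
finger_gap: 0.0002
grip_force: 0.0
```

jog_arm:
  rows:
    - [0.03,-0.1,0,0,0,0]
    - [0.06,-0.2,0,0,0,0]
    - [0.1,-0.3,0,0,0,0]
    - [0.13,-0.4,0,0,0,0]
    - [0.16,-0.5,0,0,0,0]
    - [0.2,-0.6,0,0,0,0]
    - [0.23,-0.7,0,0,0,0]
    - [0.26,-0.8,0,0,0,0]
    - [0.26,-0.8,0,0,0,0]

```text
clock: 20.23
tcp_pos: [0.4259, 0.082, 0.0753]
orientation: [0.0, 0.988, 0.157, 0.0]
wrist_force: [-0.1, 0.8, -0.1]
finger_gap: 0.0001
grip_force: 0.1
```

jog_arm:
  rows:
    - [0.03,-0.1,0,0,0,0]
    - [0.06,-0.2,0,0,0,0]
    - [0.1,-0.3,0,0,0,0]
    - [0.13,-0.4,0,0,0,0]
    - [0.16,-0.5,0,0,0,0]
    - [0.19,-0.57,0,0,0,0]
    - [0.19,-0.57,0,0,0,0]

```text
clock: 20.82
tcp_pos: [0.4332, 0.059, 0.0751]
orientation: [0.0, 0.988, 0.157, -0.0]
wrist_force: [0.9, 0.1, 0.9]
finger_gap: -0.0001
grip_force: 0.1
```

jog_arm:
  rows:
    - [0.02,-0.05,0,0,0,0]
    - [0.03,-0.1,0,0,0,0]
    - [0.03,-0.1,0,0,0,0]

```text
clock: 21.07
tcp_pos: [0.4334, 0.0578, 0.075]
orientation: [-0.003, 0.987, 0.158, -0.0]
wrist_force: [-2.0, 9.7, 2.8]
finger_gap: 0.0
grip_force: 4.9
```

The knob is on its stop, at the predicted end position with about 10 N. I'll push slightly more, hold, then back off and clear.

jog_arm:
  rows:
    - [0.01,-0.03,0,0,0,0]
    - [0.01,-0.03,0,0,0,0]
    - [0.01,-0.03,0,0,0,0]
    - [0.01,-0.03,0,0,0,0]

```text
clock: 21.4
tcp_pos: [0.4334, 0.0575, 0.075]
orientation: [-0.003, 0.987, 0.158, -0.0]
wrist_force: [-2.5, 12.3, 2.5]
finger_gap: -0.0002
grip_force: 6.3
```

jog_arm:
  rows:
    - [-0.1,0.3,0,0,0,0]
    - [-0.3,0.9,0,0,0,0]
    - [-0.4,1.3,0,0,0,0]
    - [-0.4,1.3,0.6,0,0,0]
    - [-0.4,1.3,1.4,0,0,0]
    - [-0.4,1.3,2.2,0,0,0]
    - [-0.4,1.3,3,0,0,0]
    - [-0.4,1.3,3.5,0,0,0]
    - [-0.4,1.3,3.5,0,0,0]
    - [-0.4,1.3,3.5,0,0,0]

```text
clock: 22.23
tcp_pos: [0.4197, 0.1064, 0.2161]
orientation: [0.0, 0.988, 0.157, 0.001]
wrist_force: [-0.6, 0.1, -0.6]
finger_gap: 0.0
grip_force: 0.0
```

Run:
```python
from workcell import env
from h import *
np.set_printoptions(precision=4,suppress=True)
s=env.read_camera("side");st=env.get_state();print(st["clock"],st["tcp_pos"],st["wrist_force"])
ks=centre(s["pixels"],(0,0,0),(179,255,90),(281,238,303,258));print("knob",ks,plane(s,ks[0],.1))
print("expect full",)
for tr in(0,.029,.034):
    q=np.array([.5505,.0545,.1])+np.r_[-.111*np.array([.9497,.3132])+(.052-tr)*np.array([-.3132,.9497]),0]
    p=np.linalg.inv(s["cam_to_world"])@np.r_[q,1];u=s["mtx"]@(p[:3]*[1,-1,-1]);print(tr,u[:2]/u[2])
d=np.abs(s["pixels"].astype(int)-cv2.imread("pics/side0.png")[:,:,::-1])
print("lever",d[265:300,305:335].mean())
```

```text
22.2833 [0.4187 0.1064 0.2149] [-0.2089  0.5021 -0.5133]
knob (array([284.3636, 247.1469]), ((4.5, 9.5), (19.0, 9.0), 90.0), np.int32(143)) [0.4245 0.0362 0.1   ]
expect full
0 [283.8354 240.8596]
0.029 [287.9158 245.4731]
0.034 [288.6292 246.2798]
lever 0.5079365079365079
```

```bash
python3 -c "
from workcell import env
print(env.hand_in())"
```

```text
the job is handed in; nothing more can be done
None
```

The lever was pressed to its stop and held about 2 s, the lid eased shut, and the catch pushed to its stop; the job is handed in with no verdict shown. One risk: on the first approach the reported grasp point may have dipped about 2 mm into the no-grasp zone over the lever bar, although nothing was touched; the real fingertips turned out to be about 20 mm short of the reported TCP.

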